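# Set the herb mill four clicks finer and start it

## Robot

A 7-joint arm with a two-finger parallel gripper is mounted at the origin on the work surface. World frame = base frame: x ahead of the robot, y to its left, z up, the work surface at z = 0. Lengths are in m, angles in degrees, forces in N, time in s.
With the tool pointing down it reaches from about 0.425 to 0.875 m from the base axis. Payload 4.7 kg.
Tool frame: the origin (TCP) lies at the very end of the fingers, on their centre line; the grasp point (between the pads) lies env.hold_point_z behind it (env.hold_point_z is the distance from the TCP to the grasp point, in m); z points along the fingers, y is the line along which they close (so a half turn about z gives the same grasp; the last joint's range is limited). The gripper opens to 87 mm and grips with 3 to 60 N. Pads are 19 mm wide; open, the fingers measure 117 mm over their backs; the gripper's body (75 mm by 190 mm) begins 51 mm behind the grasp point.
Start: joints at [76.266, 18.392, -4.016, 83.108, 1.295, 78.541, -3.26], TCP at [0.163, -0.629, 0.223] pointing down, gripper open.
Joint ranges: [-163.93, 163.93], [-17.29, 119.83], [-79.2, 71.16], [3.27, 140.29], [-89.18, 269.18], [5.43, 117.66], [-154.24, 154.24]. Speed limits (degrees/s): [147.25, 147.25, 180, 180, 180, 180, 180].

## Interface

Orientations are given as [roll, pitch, yaw] about the fixed x, y, z axes, in that order (R = Rz(yaw) Ry(pitch) Rx(roll)).
In Python, from cell import env gives the robot as it stands.
- The arm moves only by the shell command python3 -m jog 'ROWS' [FORCE]. ROWS is JSON, a list of rows, each an object with "dp": the shift along the tool's x, y, z in cm, a list of three; "twist": the turn about the tool's z in degrees; "fingers": the opening, from 0 (shut) to 1 (fully open). A call has 1 to 8 rows; each row is the pose to reach, as a shift and turn from the pose commanded when the call began, along the tool's axes at that moment; what a row does not reach only later rows make up. A row lasts 1/8 s, in which the tool goes at most 62.5 mm and 10.7 degrees, less where a joint would pass 70% of its speed; a pose out of reach is approached as far as the arm can. A call with a gripper value outside its range is refused whole. The fingers move at their own pace and stop on an object; FORCE is the grip in N (left out, the last holds). Time passes only in rows, so rows that repeat a pose let the fingers close. It gives the time, the measured TCP pose, the force, the opening and the grip force at its end, in the units of the state.
- env.get_obs(): the state, without advancing time (a new reading comes with each control period).
- env.read_camera(name): name is "scene" or "top" or "wrist"; returns a dict with "pixels" (420x560x3 uint8, blue, green, red), "depth" (420x560 float32, m along the optical axis (not along the pixel's ray), 0 where there is no reading), "fx", "fy", "cx", "cy" (pixels), "rvec" (rotation vector, rad) and "tvec" (3), from world to camera coordinates, as OpenCV has them. Camera axes: x right, y down, z forward; pixel columns grow to the right and rows downward; lengths in m; the calibration is good to about 2 mm. A picture is of the moment at which its call begins.
- env.sign_off(): hands the job in; it is judged then, once.
The state is a dict: "time_s": time; "qpos": joint angles; "joint_velocities": joint speeds; "effort": joint torques, N m; "tool_pos": TCP position; "tool_rot": TCP orientation; "force": force on the tool from outside, world axes, zero at the start; "wrist_torque": the same for the moment, N m; "grip_width": finger opening in m; "grasp_force": force on a finger pad.
Only numpy, scipy, OpenCV 4.12 (cv2) and the standard library are available. Lean on these libraries where they do the work, as an engineer would, in place of code of your own. Each camera call takes 0.05 s, during which the arm holds its last target. There are 200 camera calls.

## Task

Set the herb mill four clicks finer: with a fingertip, push the fin of its click-stop dial round clockwise (seen from above) by exactly four clicks from where it stands, without going past and without gripping the fin between the fingers. Then press the start button fully down and let it come back up. Leave everything else where it stands.

Things in the scene. Friction and masses are not known exactly. Their poses are not given: they have to be found in the camera images.
- mill: Herb mill, fixed: grey base 250 (x) by 400 (y) by 60 mm high, flat metal deck on top. Origin under its centre; x points away from the robot at yaw 0. On the deck, in its frame: steel grinding head (x 30, y -125 mm, radius 65, hopper up to 246 mm above the counter, chute towards -x), dial axis (x 30, y 100), start button (x -75, y 0).
- dial (a joint): Angle (rad) of the mill's fineness dial about its vertical axis, growing CLOCKWISE seen from above, 0 at the start, endless both ways. 18 clicks a turn: one click is 20 degrees (0.349 rad), four are 1.396. It rests only at the clicks; pushed half a click past one it jumps to the next by itself. A click takes 0.1 to 0.17 N m (3 to 5 N at the fin).
- dial_center (a point): Point on the dial's axis, on the top face of its metal disc (92 mm diameter, 12 mm thick), 77 mm above the counter. Its frame turns with the dial: z up, x along the fin. Around the disc is a fixed dark scale ring, 116 mm diameter, with a tick at each click, 13 mm below this point.
- dial_fin (a point): Centre of the dial's only fin, an upright radial black bar on the disc with a thin white line on top: 32 mm long (12 to 44 mm off the axis), 8 mm thick, 24 mm tall (top 101 mm above the counter). x points outward along the fin, y across it, z up. For clockwise, push its +y face towards -y.
- start (a joint): Travel of the start button in m: 0 up, 0.006 fully down; a spring returns it (fully down takes 5 N).
- start_top (a point): Centre of the start button's round flat top, 32 mm diameter, pressed straight down; it stands in a black housing on the deck.
- small_jar: Bystander: small amber jar on the mill's deck, 40 mm diameter, 50 mm tall. Origin under its centre.
- stopper: Bystander: cork stopper on the mill's deck, 30 mm diameter, 26 mm tall. Origin under its centre.
- mortar: Bystander: brass mortar, 110 mm diameter, 85 mm tall, left of the mill. Origin under its centre.
- pestle: Bystander: wooden pestle standing on its thick end, 44 mm diameter, 140 mm tall. Origin under its centre.
- bowl: Bystander: plastic bowl, 150 mm diameter, 55 mm tall, right of the mill. Origin under its centre.
- herb_jar: Bystander: glass jar with a dark cap, 70 mm diameter, 110 mm tall. Origin under its centre.
- spoon: Bystander: wooden spoon lying on the counter, 180 mm long along its x. Origin under its middle.

How it is judged (in metres and radians):
On the way, in this order (a step that is already met when the one before it is completed fails the run):
1. the dial stands at the fourth click clockwise (value of joint dial between 1.309 and 1.4835 rad and velocity of joint dial below 0.3 rad/s), for 0.2 s.
2. with the dial still there, the start button is pressed fully down (value of joint dial between 1.309 and 1.4835 rad and value of joint start above 0.0045 m), for 0.05 s.
At the end, for the whole second after the job is handed in: The dial rests at the fourth click clockwise of its start (within a quarter of a click), the start button has been pressed and is up again (within 1.5 mm), and all else stands where it was (value of joint dial between 1.309 and 1.4835 rad and value of joint start below 0.0015 m and velocity of joint dial between -0.1 and 0.1 rad/s); the robot touches nothing.
It fails at once if the dial is turned more than half a click past the fourth, or more than half a click anticlockwise from its start (value of joint dial above 1.6057 rad or value of joint dial below -0.2094 rad).
It fails at once if the start button is pressed before the dial stands at the fourth click (value of joint start above 0.003 m and value of joint dial below 1.2217 rad).
It fails at once if the dial is turned by something other than the fingers (velocity of joint dial above 0.5 rad/s and distance between the grasp point and dial_fin above 0.12 m).
It fails at once if the fin is taken between the fingers (y of the grasp point in the frame of dial_fin between -0.005 and 0.005 m and x of the grasp point in the frame of dial_fin between -0.026 and 0.024 m and z of the grasp point in the frame of dial_fin below 0.026 m).
It fails at once if a bystander is lifted or shifted by more than 20 mm (distance of any of small_jar, stopper, mortar, pestle, bowl, herb_jar, spoon from where it was at the start of the episode above 0.02 m).
It also fails if it takes over 61 s, if anything falls off the work surface, if the arm or the gripper's body presses on something with over 40 N, if the wrist force passes 120 N, or if a joint passes its speed limit or range.

## Working session

There is one attempt and no reset: what is moved stays moved. The work goes in short steps, Python scripts to look and compute and a shell command to move; the robot and the scene stay as the last step left them, time stands still between calls to the robot, and variables do not carry over. Pictures are saved under pics/ and viewed, at most 10 in all, crops included, and the job is handed in when it is done.

```bash
mkdir -p pics; ls; python3 - <<'E'
from cell import env
import cv2,numpy as np
o=env.get_obs();print({k:np.round(v,3).tolist() for k,v in o.items()},env.hold_point_z)
for n in("top","scene"):
    c=env.read_camera(n);cv2.imwrite(f"pics/{n}0.png",c["pixels"]);np.savez(f"{n}0.npz",**c)
    R=cv2.Rodrigues(np.array(c["rvec"]))[0];print(n,c["fx"],(-R.T@np.array(c["tvec"]).ravel()).round(3))
E
```

```text
pics
{'time_s': 0.0, 'qpos': [76.267, 18.439, -4.015, 83.174, 1.295, 78.54, -3.261], 'joint_velocities': [-0.025, 0.032, -0.016, 0.077, -0.065, 0.034, 0.065], 'effort': [0.0, -49.128, -0.404, -31.252, -0.064, 0.044, 0.0], 'tool_pos': [0.163, -0.629, 0.221], 'tool_rot': [-179.893, 0.006, 14.54], 'force': [0.179, -0.406, 0.075], 'wrist_torque': [0.03, 0.039, 0.005], 'grasp_force': 0.0, 'grip_width': 0.087} 0.0187
top 457.85857356152826 [0.48  0.104 1.478]
scene 540.0174535926067 [1.093 0.516 1.202]
```

View pics/top0.png

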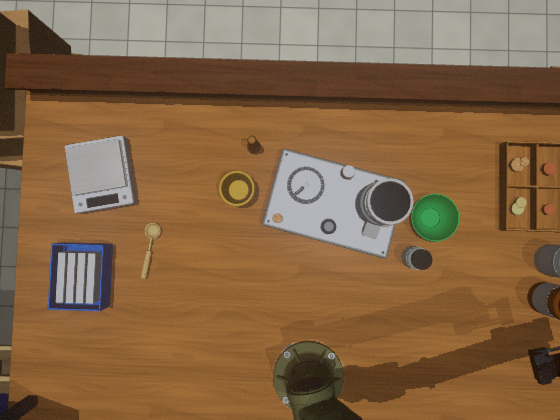

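View pics/scene0.png

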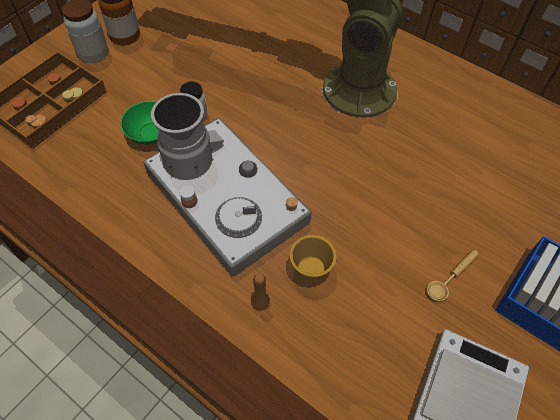

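The top view shows the dial ring at about (306,185), the button at (329,227), the stopper at (278,218), the small jar at (348,172) and the hopper at (388,202). In the scene view the dial is at (238,215) and the black fin at (249,210).

```bash
cat > h.py <<'E'
import numpy as np,cv2
def ray(c,uv,z):
    R=cv2.Rodrigues(np.array(c["rvec"]))[0];C=-R.T@np.array(c["tvec"]).ravel()
    d=R.T@np.array([(uv[0]-c["cx"])/c["fx"],(uv[1]-c["cy"])/c["fy"],1.])
    return C+d*(z-C[2])/d[2]
def cloud(c):
    v,u=np.indices(c["depth"].shape);D=c["depth"]
    R=cv2.Rodrigues(np.array(c["rvec"]))[0]
    P=np.stack([(u-c["cx"])/c["fx"]*D,(v-c["cy"])/c["fy"]*D,D],-1)-np.array(c["tvec"]).ravel()
    return P@R
def proj(c,p): return cv2.projectPoints(np.array([p],float),np.array(c["rvec"]),np.array(c["tvec"]),np.array([[c["fx"],0,c["cx"]],[0,c["fy"],c["cy"]],[0,0,1]],float),None)[0].ravel()
E
python3 - <<'E'
from h import *
c=np.load("top0.npz");s=np.load("scene0.npz")
P=cloud(c)
def crop(c,u,v,r,k): return cv2.resize(c["pixels"][v-r:v+r,u-r:u+r],None,fx=k,fy=k,interpolation=cv2.INTER_CUBIC)
cv2.imwrite("pics/crop.png",np.hstack([crop(c,306,185,25,8),crop(s,240,214,33,6)[:400,:400] if 0 else cv2.resize(crop(s,240,214,33,6),(400,400))]))
# deck mask by height
m=((abs(P[...,2]-.0625)<.008)|((P[...,2]>.055)&(P[...,2]<.11))).astype(np.uint8)
m[:, :255]=0; m[:140]=0;m[262:]=0;m[:,430:]=0
n,l,st,_=cv2.connectedComponentsWithStats(m)
i=1+st[1:,4].argmax();r=cv2.minAreaRect(np.argwhere(l==i)[:,::-1].astype(np.float32))
pts=cv2.boxPoints(r);W=np.array([ray(c,p,.06) for p in pts]);print(pts,W.round(4),np.linalg.norm(np.diff(W,axis=0),axis=1))
for n,uv,z in(("dial",(306,185),.077),("button",(329,227),.08),("jar",(348,172),.11),("stop",(278,218),.086)): print(n,ray(c,uv,z).round(4),P[uv[1],uv[0]].round(4))
E
```

```text
[[261.04947 224.50493]
 [282.03745 147.11186]
 [406.5737  180.88441]
 [385.58572 258.27747]] [[ 0.4736  0.1639  0.06  ]
 [ 0.7165  0.1061  0.06  ]
 [ 0.6222 -0.2832  0.06  ]
 [ 0.3814 -0.2225  0.06  ]] [0.24966995 0.40054092 0.24833816]
dial [0.5988 0.0291 0.077 ] [0.5983 0.0294 0.0826]
button [ 0.4723 -0.0441  0.08  ] [ 0.4723 -0.0439  0.0826]
jar [ 0.6388 -0.0939  0.11  ] [ 0.639  -0.0941  0.108 ]
stop [0.495  0.1119 0.086 ] [0.495  0.1119 0.0815]
```

View pics/crop.png

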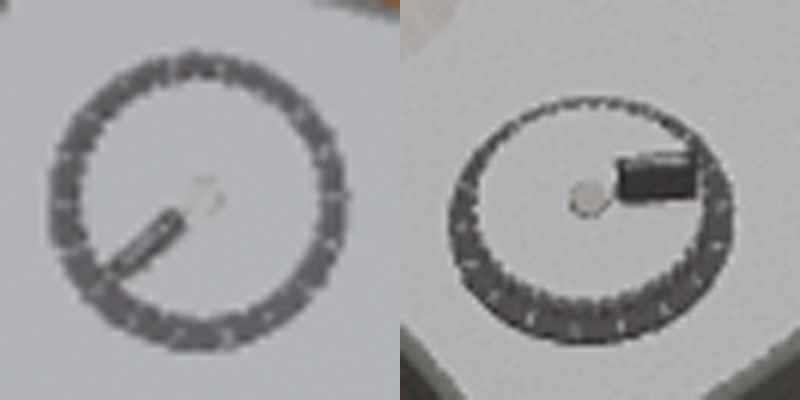

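Both crops agree: the fin is a black bar pointing down-left from the hub in the top view, from crop (185,215) to (115,272). Nothing else stands on the disc. Next I refine the numbers.

```bash
python3 - <<'E'
from h import *
for n,ctr,r,btn in(("top",(305.75,185.25),21,(329,227)),("scene",(238.5,215),27,(248,169))):
    c=np.load(n+"0.npz");g=cv2.cvtColor(c["pixels"],cv2.COLOR_BGR2GRAY)
    v,u=np.indices(g.shape);d=np.hypot(u-ctr[0],v-ctr[1])
    m=((g<140)&(d<r+2)).astype(np.uint8)
    k=cv2.findContours(m,cv2.RETR_EXTERNAL,cv2.CHAIN_APPROX_NONE)[0];k=max(k,key=len).reshape(-1,2)
    W=np.array([ray(c,p,.064)[:2] for p in k],np.float32);e=cv2.fitEllipse(W*1000);print(n,"ring",e)
    C=np.array(e[0])/1000
    cw=cloud(c); 
    # fin: dark, inside disc
    Wt=np.array([[ray(c,(uu,vv),.10)[:2] for uu in range(int(ctr[0])-30,int(ctr[0])+31)] for vv in range(int(ctr[1])-30,int(ctr[1])+31)])
    gs=g[int(ctr[1])-30:int(ctr[1])+31,int(ctr[0])-30:int(ctr[0])+31]
    rr=np.hypot(*(Wt-C).transpose(2,0,1))
    f=Wt[(gs<120)&(rr<.036)]
    m0=f.mean(0);ev=np.linalg.svd(f-m0)[2][0];dd=m0-C
    print("fin n",len(f),"cent ang",np.degrees(np.arctan2(dd[1],dd[0])),"r",np.hypot(*dd),"axis",np.degrees(np.arctan2(ev[1],ev[0]))%180)
    d=np.hypot(u-btn[0],v-btn[1]);b=np.argwhere((g<130)&(d<14))[:,::-1]
    print("btn",b.mean(0),len(b),ray(c,b.mean(0),.08).round(4), "depth z",np.percentile(cw[...,2][(d<3)],[10,50,90]))
a=np.radians(-13.4);R=np.array([[np.cos(a),-np.sin(a)],[np.sin(a),np.cos(a)]])
for p in((.03,.1),(-.075,0),(.03,-.125)):print(np.array([.5484,-.0589])+R@p)
E
```

```text
top ring ((600.401123046875, 30.914474487304688), (112.48246002197266, 112.91873931884766), 153.0778045654297)
fin n 17 cent ang 136.9275659784802 r 0.022613893868448448 axis 140.15140528286074
btn [327.73529412 225.94117647] 136 [ 0.4754 -0.0402  0.08  ] depth z [0.07858989 0.08219737 0.08524846]
scene ring ((600.2325439453125, 24.4881591796875), (114.27977752685547, 116.34567260742188), 141.1968994140625)
fin n 95 cent ang 138.86351224268245 r 0.01781070969139796 axis 75.15728438402954
btn [247.60769231 168.75384615] 260 [ 0.4815 -0.0421  0.08  ] depth z [0.0802897  0.0835318  0.08659015]
[0.60075807 0.03142515]
[ 0.47544181 -0.04151891]
[ 0.54861479 -0.18744942]
```

```bash
python3 -m jog '[{"dp":[0,0,-6],"twist":0,"fingers":0},{"dp":[2,-2,-11],"twist":0,"fingers":0},{"dp":[6,-6,-12],"twist":0,"fingers":0},{"dp":[10,-10,-12],"twist":0,"fingers":0},{"dp":[14,-14,-12],"twist":0,"fingers":0},{"dp":[18,-18,-12],"twist":0,"fingers":0},{"dp":[22,-22,-12],"twist":0,"fingers":0},{"dp":[26,-26,-12],"twist":0,"fingers":0}]' 10
```

```text
time_s: 1.1
tool_pos: [0.3502, -0.3104, 0.3423]
tool_rot: [180.0, 0.0, 14.5]
force: [0.5, -0.1, -0.3]
grip_width: 0.0152
grasp_force: 0.0
```

```bash
python3 -m jog '[{"dp":[4,-4,0],"twist":-5,"fingers":0},{"dp":[8,-8,0],"twist":-10,"fingers":0},{"dp":[12,-12,0],"twist":-15,"fingers":0},{"dp":[16,-16,0],"twist":-20,"fingers":0},{"dp":[20,-20,0],"twist":-25,"fingers":0},{"dp":[24,-24,0],"twist":-30,"fingers":0},{"dp":[28,-27.5,0],"twist":-33,"fingers":0},{"dp":[29,-28.2,0],"twist":-33,"fingers":0}]'
python3 - <<'E'
from cell import env
from h import *
o=env.get_obs();print(o["tool_pos"],o["tool_rot"],o["qpos"],o["grip_width"])
c=env.read_camera("wrist");cv2.imwrite("pics/w1.png",c["pixels"]);np.savez("w1.npz",**c)
print(proj(c,[.6004,.031,.077]),proj(c,[.4754,-.041,.08]))
E
```

```text
time_s: 2.1
tool_pos: [0.5599, 0.0378, 0.3419]
tool_rot: [-179.9, -0.1, 47.9]
force: [-0.1, -0.3, -0.3]
grip_width: 0.0006
grasp_force: 0.0
[0.55986388 0.03775492 0.34191309] [-1.79862606e+02 -6.77735518e-02  4.79124237e+01] [ 33.30607838   9.40219467 -45.22709282  83.25622745   6.50892103
  90.118117   -53.61067697] 0.0006291550787157794
[306.7613001  154.89601473] [272.45422442 255.6546272 ]
```

View pics/w1.png

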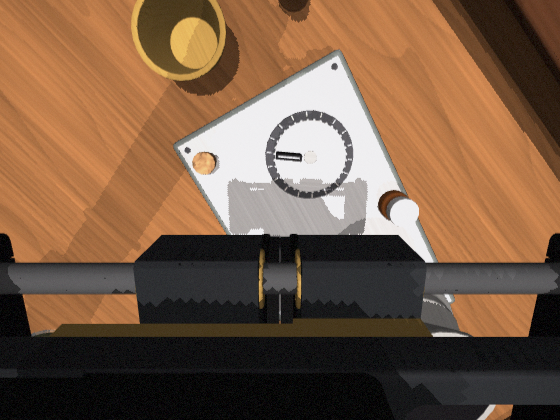

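The wrist view shows the dial ring centred near (309,155). The fin with its white line runs from (276,156) to (302,157), pointing image-left, and the finger side is clear of it.

```bash
cat > dial.py <<'E'
from h import *
def dial(c,near=(.6004,.031)):
    g=cv2.cvtColor(c["pixels"],cv2.COLOR_BGR2GRAY);v,u=np.indices(g.shape)
    p=proj(c,[*near,.064]);r=np.linalg.norm(proj(c,[near[0]+.058,near[1],.064])-p)
    m=((g<130)&(np.hypot(u-p[0],v-p[1])<r*1.12)).astype(np.uint8)
    K=[k.reshape(-1,2) for k in cv2.findContours(m,cv2.RETR_EXTERNAL,cv2.CHAIN_APPROX_NONE)[0]];k=max(K,key=len)
    W=np.array([ray(c,q,.064)[:2] for q in k],np.float32);e=cv2.fitEllipse(W*1000);C=np.array(e[0])/1000
    ys,xs=np.nonzero(np.hypot(u-p[0],v-p[1])<r*1.3)
    Wt=np.array([ray(c,(x,y),.101)[:2] for x,y in zip(xs,ys)]);gg=g[ys,xs]
    rr=np.hypot(*(Wt-C).T);f=Wt[(gg<110)&(rr<.036)&(rr>.011)]
    d=f.mean(0)-C
    return C,e[1],np.degrees(np.arctan2(d[1],d[0])),np.hypot(*d),len(f)
E
python3 - <<'E'
from dial import *
c=np.load("w1.npz");print(dial(c))
g=cv2.cvtColor(c["pixels"],cv2.COLOR_BGR2GRAY);print(g[145:168:1,270:320:2])
for p in((276,156.5),(302,156.5)):print(ray(c,p,.101))
E
```

```text
(array([0.60167249, 0.02623483]), (106.65872192382812, 106.98416137695312), np.float64(128.06164672312397), np.float64(0.024137136821949436), 104)
[[100  99  87 182 238 240 240 239 239 238 240 239 240 240 240 238 239 239
  239 238 239 239 240 240 240]
 [100 100  97 228 239 240 239 238 240 239 239 239 240 238 239 240 239 239
  240 240 239 239 240 240 239]
 [101 100 144 229 239 240 239 239 240 240 240 240 239 239 240 239 240 240
  239 239 239 240 240 239 240]
 [100 101 152 238 239 239 240 239 240 240 239 239 240 239 240 240 239 240
  239 240 239 239 239 239 239]
 [ 98 100  84 238 239 240 240 238 240 239 240 241 239 240 239 240 240 239
  239 240 240 240 239 240 240]
 [103  92  85 231 225 231 239 241 240 240 240 240 240 240 240 240 238 239
  240 230 233 228 239 239 239]
 [139  88  87 169 115 168 221 221 223 227 232 231 239 240 240 239 239 239
  239 205 215 190 238 239 240]
 [193 101 135  60  12  15  13  14  62 117 171 167 222 223 221 232 240 239
  236 234 232 234 237 240 239]
 [144 101 220  28  26  20  20  20  16  11  14   7   8  63  63 173 238 233
  233 233 232 232 230 239 239]
 [ 99  9
[... 832 characters left out ...]
 [ 97  99  90 240 240 238 239 240 239 239 239 240 239 241 240 203 240 238
  218 229 224 223 220 239 238]
 [ 98  97  86 240 240 240 240 238 239 240 240 240 238 240 239 239 239 240
  239 230 222 222 239 240 238]
 [ 99  99  87 239 241 240 239 240 239 239 240 240 239 239 240 240 239 239
  240 239 240 240 240 239 240]
 [159 123 116 238 239 239 239 240 239 240 240 238 239 239 238 239 240 239
  240 239 240 239 240 239 240]
 [228 158 162 228 239 240 240 240 240 240 239 239 240 239 239 239 239 239
  239 239 239 239 239 239 239]
 [145  99  96 207 240 239 240 240 239 240 239 240 240 240 240 239 241 240
  240 240 240 240 240 240 239]]
[0.5719523  0.05764415 0.101     ]
[0.59521729 0.03662233 0.101     ]
```

```bash
cat > dial.py <<'E'
from h import *
def dial(c,near=(.6015,.028)):
    g=cv2.cvtColor(c["pixels"],cv2.COLOR_BGR2GRAY);v,u=np.indices(g.shape)
    p=proj(c,[*near,.064]);r=np.linalg.norm(proj(c,[near[0]+.058,near[1],.064])-p)
    near_=np.hypot(u-p[0],v-p[1])
    m=((g<170)&(near_<r*1.25)).astype(np.uint8)
    n,l,st,_=cv2.connectedComponentsWithStats(m,connectivity=8);i=1+st[1:,4].argmax()
    k=cv2.convexHull(np.argwhere(l==i)[:,::-1].astype(np.int32)).reshape(-1,2)
    W=np.array([ray(c,q,.064)[:2] for q in k],np.float32);e=cv2.fitEllipse(W*1000);C=np.array(e[0])/1000
    # fin: blackest blob inside the disc, filled hull of dark pixels
    f=np.argwhere((g<70)&(near_<r*.85))[:,::-1]
    rc=cv2.minAreaRect(f.astype(np.float32));b=cv2.boxPoints(rc)
    s=[(b[i]+b[(i+1)%4])/2 for i in range(4)]
    a,q=(s[0],s[2]) if np.linalg.norm(s[0]-s[2])>np.linalg.norm(s[1]-s[3]) else (s[1],s[3])
    A,Q=ray(c,a,.101)[:2],ray(c,q,.101)[:2]
    if np.linalg.norm(A-C)>np.linalg.norm(Q-C):A,Q=Q,A
    d=Q-A
    return dict(C=C.round(4),dia=np.round(e[1],1),rect=rc,inner=A.round(4),outer=Q.round(4),length=np.hypot(*d),ang_axis=np.degrees(np.arctan2(d[1],d[0])),ang_C=[np.degrees(np.arctan2(*(X-C)[::-1])) for X in(A,Q)],r=[np.hypot(*(X-C)) for X in (A,Q)])
E
python3 -c "
from dial import *
print(dial(np.load('w1.npz')));print(dial(np.load('top0.npz')))"
```

```text
{'C': array([0.597 , 0.0207]), 'dia': array([114.8, 133.9]), 'rect': ((298.2840576171875, 175.04473876953125), (63.91264724731445, 34.00735092163086), 41.423667907714844), 'inner': array([ 0.5816, -0.0173]), 'outer': array([0.5725, 0.0613]), 'length': np.float64(0.07909808158294641), 'ang_axis': np.float64(96.53474170714134), 'ang_C': [np.float64(-112.15448193486527), np.float64(121.05773751251324)], 'r': [np.float64(0.0409938837754075), np.float64(0.047413717479193464)]}
{'C': array([0.6008, 0.0308]), 'dia': array([116.8, 117.2]), 'rect': ((0.0, 0.0), (0.0, 0.0), 0.0), 'inner': array([1.1422, 0.9912]), 'outer': array([1.1422, 0.9912]), 'length': np.float64(0.0), 'ang_axis': np.float64(0.0), 'ang_C': [np.float64(60.58664585169858), np.float64(60.58664585169858)], 'r': [np.float64(1.1025512324703681), np.float64(1.1025512324703681)]}
```

```bash
sed -i 's/g<170/g<T/; s/near=(.6015,.028)):/near=(.6008,.029),T=115):/; s/f=np.argwhere.*/_,l2,s2,_=cv2.connectedComponentsWithStats(((g<90)\&(near_<r*.8)).astype(np.uint8));f=np.argwhere(l2==1+s2[1:,4].argmax())[:,::-1]/' dial.py
python3 -c "
from dial import *
for T in (110,120,130,140):print(dial(np.load('w1.npz'),T=T))
print(dial(np.load('top0.npz'),T=170))"
```

```text
{'C': array([0.6018, 0.027 ]), 'dia': array([114.2, 114.3]), 'rect': ((288.5103454589844, 155.87588500976562), (25.5780086517334, 7.474093914031982), 4.763641834259033), 'inner': array([0.5942, 0.0368]), 'outer': array([0.5731, 0.0593]), 'length': np.float64(0.03084837171466937), 'ang_axis': np.float64(133.15793559758498), 'ang_C': [np.float64(127.63926636712641), np.float64(131.57231437358496)], 'r': [np.float64(0.012444806185610304), np.float64(0.04325205678325685)]}
{'C': array([0.6016, 0.0268]), 'dia': array([114.6, 114.8]), 'rect': ((288.5103454589844, 155.87588500976562), (25.5780086517334, 7.474093914031982), 4.763641834259033), 'inner': array([0.5942, 0.0368]), 'outer': array([0.5731, 0.0593]), 'length': np.float64(0.03084837171466937), 'ang_axis': np.float64(133.15793559758498), 'ang_C': [np.float64(126.28075806054133), np.float64(131.18506187915386)], 'r': [np.float64(0.012422208040690852), np.float64(0.043206814781917256)]}
{'C': array([0.6015, 0.0268]), 'dia': array([114.7, 115. ]), 'rect': ((288.5103454589844, 155.87588500976562), (25.5780086517334, 7.474093914031982), 4
[... 549 characters left out ...]
, 0.0593]), 'length': np.float64(0.03084837171466937), 'ang_axis': np.float64(133.15793559758498), 'ang_C': [np.float64(125.58639326099103), np.float64(130.98554842694705)], 'r': [np.float64(0.012427464822769092), np.float64(0.043198529551643876)]}
{'C': array([0.6008, 0.0308]), 'dia': array([116.8, 117.2]), 'rect': ((299.2500305175781, 191.25), (0.7071067094802856, 2.8284268379211426), 45.0), 'inner': array([0.5804, 0.0473]), 'outer': array([0.5741, 0.0532]), 'length': np.float64(0.008540030871998323), 'ang_axis': np.float64(136.71386635776207), 'ang_C': [np.float64(140.95308660441856), np.float64(139.9137472577532)], 'r': [np.float64(0.026280517702311306), np.float64(0.03480290988416099)]}
```

```bash
python3 -m jog '[{"dp":[0,0,4],"twist":2,"fingers":0},{"dp":[0,0,8],"twist":4.5,"fingers":0},{"dp":[0,0,12],"twist":4.5,"fingers":0},{"dp":[0,0,16],"twist":4.5,"fingers":0},{"dp":[0,0,19],"twist":4.5,"fingers":0},{"dp":[0,0,21],"twist":4.5,"fingers":0},{"dp":[0,0,21],"twist":4.5,"fingers":0},{"dp":[0,0,21],"twist":4.5,"fingers":0}]'
python3 - <<'E'
from cell import env
from dial import *
o=env.get_obs();print(o["tool_pos"],o["tool_rot"],o["qpos"])
c=env.read_camera("wrist");cv2.imwrite("pics/w2.png",c["pixels"]);np.savez("w2.npz",**c)
print(proj(c,[.601,.028,.064]),proj(c,[*o["tool_pos"]]))
E
```

```text
time_s: 3.15
tool_pos: [0.5603, 0.0332, 0.1338]
tool_rot: [179.9, -0.1, 43.0]
force: [0.1, -0.1, 0.6]
grip_width: 0.0005
grasp_force: 0.0
[0.56032285 0.03324757 0.13377719] [ 1.79915072e+02 -6.87368003e-02  4.30063921e+01] [ 31.70243578  15.71556663 -43.43632333 101.25451665  11.66544022
  67.51795171 -62.13357853]
[323.52031667 179.49802062] [278.92689157 252.93830482]
```

View pics/w2.png

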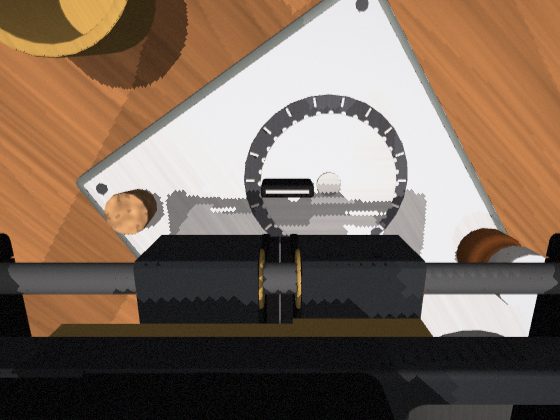

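The wrist view shows the fin at (287,188), the ring centred near (326,178), and dark gripper parts below row 235. I'll check by depth what those are.

```bash
python3 - <<'E'
from dial import *
c=np.load("w2.npz");P=cloud(c);t=np.array([.5603,.0332,.1338])
a=np.radians(43);X=np.array([np.cos(a),np.sin(a),0]);Y=np.array([np.sin(a),-np.cos(a),0])
for uv in((150,250),(200,240),(200,255),(200,300),(240,245),(270,240),(275,250),(285,250),(262,280),(280,275),(280,300),(290,250),(300,240),(350,240)):
    q=P[uv[1],uv[0]]-t;print(uv,c["depth"][uv[1],uv[0]].round(3),"tool x,y,z mm",(1000*np.array([q@X,q@Y,q[2]])).round(1))
print(dial(c,(.601,.027),T=115))
E
```

```text
(150, 250) 0.082 tool x,y,z mm [ 37.4 -31.7  86.1]
(200, 240) 0.088 tool x,y,z mm [ 37.4 -20.9  79.4]
(200, 255) 0.079 tool x,y,z mm [ 37.1 -18.9  88.5]
(200, 300) 0.077 tool x,y,z mm [ 28.  -18.3  93.5]
(240, 245) 0.084 tool x,y,z mm [37.6 -9.9 83.5]
(270, 240) 0.167 tool x,y,z mm [ 9.3 -4.5  5.2]
(275, 250) 0.154 tool x,y,z mm [ 9.3 -1.8 18.4]
(285, 250) 0.155 tool x,y,z mm [ 9.1  2.8 17.8]
(262, 280) 0.079 tool x,y,z mm [31.4 -4.1 90.2]
(280, 275) 0.081 tool x,y,z mm [31.6  0.2 88. ]
(280, 300) 0.263 tool x,y,z mm [-71.    0.8 -73.3]
(290, 250) 0.155 tool x,y,z mm [ 9.1  5.1 17.8]
(300, 240) 0.088 tool x,y,z mm [37.4  5.5 79.4]
(350, 240) 0.089 tool x,y,z mm [37.3 18.9 79.1]
{'C': array([0.5903, 0.0156]), 'dia': array([139.3, 142.3]), 'rect': ((299.1972351074219, 193.9948272705078), (138.41177368164062, 81.05882263183594), 61.92750930786133), 'inner': array([ 0.5718, -0.0016]), 'outer': array([0.5995, 0.0793]), 'length': np.float64(0.08554637318679578), 'ang_axis': np.float64(71.12741704453911), 'ang_C': [np.float64(-137.05704292115655), np.float64(81.82999139297307)], 'r': [np.float64(0.02530616939729001), np.float64(0.06436029870694895)]}
```

```bash
python3 - <<'E'
from dial import *
c=np.load("w2.npz");g=cv2.cvtColor(c["pixels"],cv2.COLOR_BGR2GRAY);t=np.array([.5603,.0332])
a=np.radians(43);X=np.array([np.cos(a),np.sin(a)]);Y=np.array([np.sin(a),-np.cos(a)])
f=lambda uv,z:(lambda q:(1000*np.array([q@X,q@Y])).round(1))(ray(c,uv,z)[:2]-t)
w=[]
for col in range(268,309,8):
    s=g[180:199,col].astype(int);b=np.nonzero(s<90)[0]+180;print(col,s.tolist())
    k=g[b[0]:b[-1]+1,col].astype(float);k-=k.min();w.append((col,(k*np.arange(b[0],b[-1]+1)).sum()/k.sum()))
w=np.array(w);print(w.round(1),[f(x,.101) for x in w])
# ring outer hull using upper part only (rows<190, sunlit)
v,u=np.indices(g.shape);m=((g<150)&(v<190)&(v>80)&(np.hypot(u-325,v-178)<90)).astype(np.uint8)
k=cv2.convexHull(np.argwhere(m)[:,::-1].astype(np.int32)).reshape(-1,2);k=k[k[:,1]<185]
A=np.array([ray(c,q,.064)[:2] for q in k]);s=np.linalg.lstsq(np.c_[2*A,np.ones(len(A))],(A**2).sum(1),rcond=None)[0]
C=s[:2];print("C",C,"R",np.sqrt(s[2]+C@C),"tool",1000*((C-t)@X),1000*((C-t)@Y),"hub",f((329,183),.08))
E
```

```text
268 [10, 7, 22, 16, 14, 21, 28, 31, 40, 77, 174, 234, 229, 169, 31, 25, 14, 65, 121]
276 [13, 16, 1, 12, 8, 29, 30, 34, 36, 82, 177, 235, 229, 166, 22, 9, 12, 65, 125]
284 [12, 10, 7, 11, 11, 18, 29, 35, 35, 79, 175, 234, 227, 166, 28, 29, 22, 65, 121]
292 [1, 10, 20, 12, 11, 23, 34, 36, 37, 78, 174, 234, 229, 169, 24, 28, 29, 136, 236]
300 [14, 14, 15, 16, 22, 19, 28, 33, 36, 76, 173, 235, 226, 164, 22, 28, 22, 62, 121]
308 [9, 15, 8, 10, 14, 21, 27, 38, 38, 75, 167, 232, 225, 162, 30, 29, 22, 67, 121]
[[268.  191.1]
 [276.  190.8]
 [284.  191.3]
 [292.  190.6]
 [300.  191.3]
 [308.  191.3]] [array([26. , -6.5]), array([26.2, -1.7]), array([25.9,  3.1]), array([26.3,  7.9]), array([25.8, 12.7]), array([25.9, 17.5])]
C [0.60163796 0.02703117] R 0.057520091956422215 tool 26.02553526342096 32.70402098670384 hub [26.8 33.1]
```

```bash
python3 -m jog '[{"dp":[0,0,2],"twist":0,"fingers":0},{"dp":[0,0,4],"twist":0,"fingers":0},{"dp":[0,0,4.8],"twist":0,"fingers":0},{"dp":[0,0,4.8],"twist":0,"fingers":0},{"dp":[0.6,0,4.8],"twist":0,"fingers":0},{"dp":[1.2,0,4.8],"twist":0,"fingers":0},{"dp":[1.2,0,4.8],"twist":0,"fingers":0},{"dp":[1.2,0,4.8],"twist":0,"fingers":0}]'
python3 - <<'E'
from cell import env
from dial import *
o=env.get_obs();t=o["tool_pos"];print(t,o["tool_rot"],o["force"])
a=np.radians(o["tool_rot"][2]);d=np.array([.6016,.0270])-t[:2]
print("C in tool",1000*d@[np.cos(a),np.sin(a)],1000*d@[np.sin(a),-np.cos(a)])
E
```

```text
time_s: 4.2
tool_pos: [0.5684, 0.0416, 0.0848]
tool_rot: [180.0, 0.0, 43.0]
force: [-0.2, -1.4, 1.0]
grip_width: 0.0001
grasp_force: 0.7
[0.56840957 0.04156632 0.08475516] [1.79973711e+02 2.08284655e-05 4.30375971e+01] [-0.19600802 -1.37028936  0.99624355]
C in tool 14.317891506056291 33.298348405912755
```

```bash
python3 -m jog '[{"dp":[0.29,-0.1,0],"twist":5,"fingers":0},{"dp":[0.59,-0.18,0],"twist":10,"fingers":0},{"dp":[0.89,-0.24,0],"twist":15,"fingers":0},{"dp":[1.2,-0.265,0],"twist":20,"fingers":0},{"dp":[1.51,-0.265,0],"twist":25,"fingers":0},{"dp":[1.82,-0.24,0],"twist":30,"fingers":0},{"dp":[2.12,-0.18,0],"twist":35,"fingers":0},{"dp":[2.12,-0.18,0],"twist":35,"fingers":0}]'
cat > look.py <<'E'
from cell import env
from dial import *
import sys
o=env.get_obs();t=o["tool_pos"];print(t.round(4),o["tool_rot"].round(2),o["force"].round(1),"j7",o["qpos"][6].round(1))
a=np.radians(o["tool_rot"][2]);X=np.array([np.cos(a),np.sin(a)]);Y=np.array([np.sin(a),-np.cos(a)])
d=np.array([.6016,.0270])-t[:2];print("C in tool mm",1000*d@X,1000*d@Y)
c=env.read_camera("wrist");cv2.imwrite(f"pics/{sys.argv[1]}.png",c["pixels"]);np.savez(sys.argv[1]+".npz",**c)
P=cloud(c);print("C px",proj(c,[.6016,.027,.077]))
m=(abs(P[...,2]-.1)<.012)&(np.hypot(P[...,0]-.6016,P[...,1]-.027)<.047)
q=P[...,:2]-t[:2];m&=(q@X>.0105);f=P[m][:,:2]  # points of the fin, ahead of the finger
w=c["pixels"].min(-1)>150
l=P[m&w][:,:2]
for n,f in(("fin",f),("line",l)):
    if len(f)<20: print(n,len(f));continue
    e=f.mean(0)-[.6016,.027];ax=np.linalg.svd(f-f.mean(0),full_matrices=False)[2][0];ax*=np.sign(ax@e)
    print(n,len(f),"r",np.hypot(*e).round(4),"ang",np.degrees(np.arctan2(e[1],e[0])).round(1),"axis",np.degrees(np.arctan2(ax[1],ax[0])).round(1))
E
python3 look.py w3
```

```text
time_s: 5.2
tool_pos: [0.5828, 0.058, 0.0847]
tool_rot: [-180.0, -0.1, 8.1]
force: [0.9, 0.5, -0.4]
grip_width: 0.0004
grasp_force: 0.0
[0.5828 0.058  0.0847] [-1.7998e+02 -5.0000e-02  8.1200e+00] [ 0.9  0.5 -0.4] j7 -100.4
C in tool mm 14.184030591931862 33.36980645478963
C px [341.13099546 223.06516109]
fin 1494 r 0.0299 ang 91.0 axis 100.1
line 0
```

View pics/w3.png

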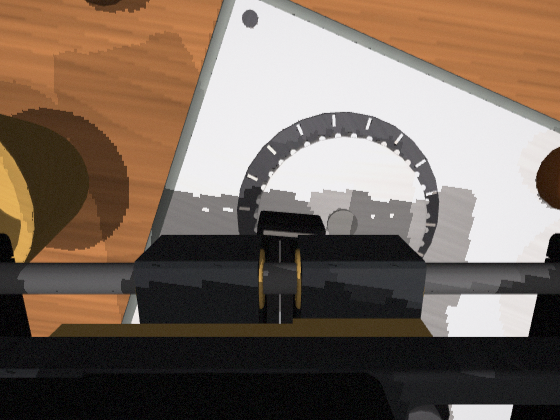

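The fin top edge runs (262,211)–(323,217), which is about 5° ahead of the finger face. So the fin stands at about 93°, exactly two clicks round. Now the remaining two clicks, stopping just past 3.5.

```bash
python3 -m jog '[{"dp":[0.36,-0.13,0],"twist":6,"fingers":0},{"dp":[0.72,-0.22,0],"twist":12,"fingers":0},{"dp":[1.1,-0.275,0],"twist":18,"fingers":0},{"dp":[1.48,-0.29,0],"twist":24,"fingers":0},{"dp":[1.86,-0.265,0],"twist":30,"fingers":0},{"dp":[2.17,-0.21,0],"twist":35,"fingers":0},{"dp":[2.42,-0.15,0],"twist":39,"fingers":0},{"dp":[2.42,-0.15,0],"twist":39,"fingers":0}]'
python3 look.py w4
```

```text
time_s: 6.25
tool_pos: [0.6064, 0.0624, 0.0845]
tool_rot: [-180.0, -0.0, -30.9]
force: [-0.6, -1.0, -0.5]
grip_width: 0.0001
grasp_force: 0.0
[0.6064 0.0624 0.0845] [-1.7999e+02 -1.0000e-02 -3.0850e+01] [-0.6 -1.  -0.5] j7 -138.0
C in tool mm 14.068362642573637 32.82708347280431
C px [340.2583161  223.79745111]
fin 1522 r 0.0299 ang 50.9 axis 60.2
line 0
```

View pics/w4.png

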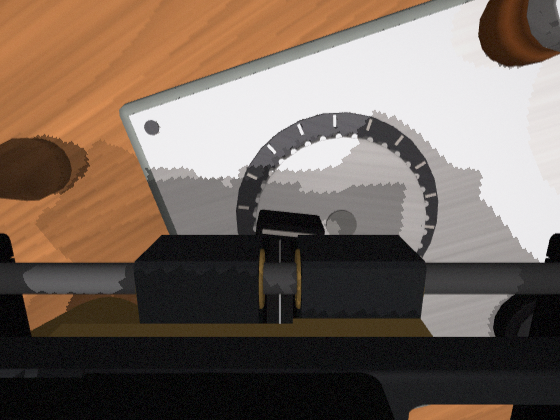

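The fin again stands about 6° ahead of the face, from (258,211) to (322,218), which puts it near 53°. The depth cloud also moved 40.1° since click two, so the dial is at click four. Backing off, lifting and going to the button.

```bash
python3 -m jog '[{"dp":[-0.8,0,0],"twist":0,"fingers":0},{"dp":[-1.6,0,0],"twist":0,"fingers":0},{"dp":[-1.6,0,-3],"twist":0,"fingers":0},{"dp":[-1.6,0,-8],"twist":0,"fingers":0},{"dp":[-1.6,0,-13],"twist":-8,"fingers":0},{"dp":[-2,2,-17],"twist":-16,"fingers":0},{"dp":[-2.7,5,-17],"twist":-24,"fingers":0},{"dp":[-3.5,8,-17],"twist":-32,"fingers":0}]'
```

```text
time_s: 7.3
tool_pos: [0.5343, 0.0119, 0.2551]
tool_rot: [180.0, -0.1, 1.4]
force: [-0.5, 0.1, 0.2]
grip_width: 0.0005
grasp_force: 0.0
```

```bash
python3 -m jog '[{"dp":[-1,1.5,0],"twist":-9.5,"fingers":0},{"dp":[-2,3,0],"twist":-19,"fingers":0},{"dp":[-3,4.5,0],"twist":-28.5,"fingers":0},{"dp":[-4,6,0],"twist":-38,"fingers":0},{"dp":[-5,7.5,0],"twist":-47.5,"fingers":0},{"dp":[-6,9,0],"twist":-57,"fingers":0},{"dp":[-7.2,10,0],"twist":-66.5,"fingers":0},{"dp":[-7.2,10,0],"twist":-75.5,"fingers":0}]'
python3 look.py w5; python3 - <<'E'
from h import *
c=np.load("w5.npz");P=cloud(c);print(proj(c,[.4754,-.0405,.082]))
E
```

```text
time_s: 8.3
tool_pos: [0.4637, -0.0901, 0.2544]
tool_rot: [-180.0, 0.1, 76.8]
force: [-0.2, 0.6, 0.5]
grip_width: 0.0003
grasp_force: 0.0
[ 0.4637 -0.0901  0.2544] [-1.800e+02  6.000e-02  7.678e+01] [-0.2  0.6  0.5] j7 -3.8
C in tool mm 145.49611250468553 107.43834177978539
C px [395.02999764  30.93202449]
fin 194 r 0.0149 ang 54.4 axis 58.7
line 22 r 0.0168 ang 48.7 axis 84.3
[279.25903939 135.28034578]
```

View pics/w5.png

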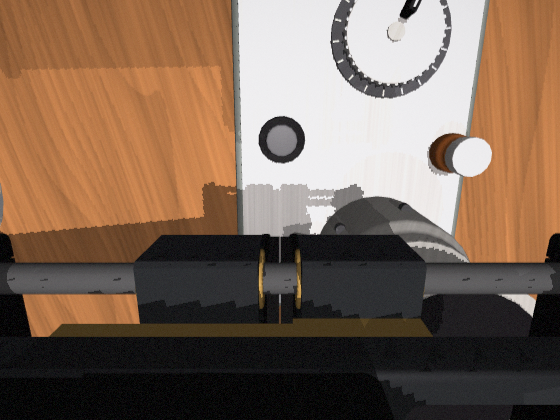

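The button is at about (281,139) in its black housing, and the dial hub at (396,32) has the fin pointing up-right. I'll measure the button exactly.

```bash
python3 - <<'E'
from h import *
c=np.load("w5.npz");P=cloud(c);g=cv2.cvtColor(c["pixels"],cv2.COLOR_BGR2GRAY)
v,u=np.indices(g.shape);d=np.hypot(u-281,v-139)
b=np.argwhere((g>70)&(d<17))[:,::-1];h=np.median(P[...,2][d<8]);(x,y),r=cv2.minEnclosingCircle(b.astype(np.float32));print((x,y),r,"h",h)
q=ray(c,(x,y),h);print(q,"dia",np.linalg.norm(ray(c,(x+2*r,y),h)-q))
t=np.array([.4637,-.0901]);a=np.radians(76.78);e=q[:2]-t
print("tool mm",1000*e@[np.cos(a),np.sin(a)],1000*e@[np.sin(a),-np.cos(a)])
E
```

```text
(281.1764831542969, 140.0) 15.756568908691406 h 0.08214833786450323
[ 0.4761975  -0.04537893  0.08214834] dia 0.031146494727043308
tool mm 46.3939849095776 1.9390154391918177
```

```bash
python3 -m jog '[{"dp":[2.5,0.1,2],"twist":0,"fingers":0},{"dp":[4.6,0.2,5],"twist":0,"fingers":0},{"dp":[4.6,0.2,9],"twist":0,"fingers":0},{"dp":[4.6,0.2,13],"twist":0,"fingers":0},{"dp":[4.6,0.2,15.5],"twist":0,"fingers":0},{"dp":[4.6,0.2,16.2],"twist":0,"fingers":0},{"dp":[4.6,0.2,16.2],"twist":0,"fingers":0},{"dp":[4.6,0.2,16.2],"twist":0,"fingers":0}]'
```

```text
time_s: 9.35
tool_pos: [0.4786, -0.0452, 0.0938]
tool_rot: [179.9, 0.0, 76.5]
force: [-0.4, 0.1, -0.3]
grip_width: 0.0005
grasp_force: 0.0
```

```bash
python3 -m jog '[{"dp":[0,0.2,0.8],"twist":0,"fingers":0},{"dp":[0,0.2,1.1],"twist":0,"fingers":0},{"dp":[0,0.2,1.4],"twist":0,"fingers":0},{"dp":[0,0.2,1.6],"twist":0,"fingers":0},{"dp":[0,0.2,1.8],"twist":0,"fingers":0},{"dp":[0,0.2,1.8],"twist":0,"fingers":0}]'
```

```text
time_s: 10.1
tool_pos: [0.4799, -0.0459, 0.0762]
tool_rot: [180.0, 0.1, 76.5]
force: [-4.9, -0.7, 14.0]
grip_width: 0.0002
grasp_force: 7.4
```

The off-centre press reached 14 N, and a finger could have met the housing rim. I'll lift, centre on the button and press again.

```bash
python3 -m jog '[{"dp":[0,0,-1.2],"twist":0,"fingers":0},{"dp":[0,-0.4,-1.2],"twist":0,"fingers":0},{"dp":[0,-0.4,-1.2],"twist":0,"fingers":0},{"dp":[0,-0.4,-0.4],"twist":0,"fingers":0},{"dp":[0,-0.4,-0.1],"twist":0,"fingers":0},{"dp":[0,-0.4,0.1],"twist":0,"fingers":0},{"dp":[0,-0.4,0.1],"twist":0,"fingers":0},{"dp":[0,-0.4,0.1],"twist":0,"fingers":0}]'
```

```text
time_s: 11.1
tool_pos: [0.4759, -0.0448, 0.076]
tool_rot: [-180.0, 0.1, 76.5]
force: [-8.8, -0.2, 24.1]
grip_width: 0.0004
grasp_force: 12.3
```

```bash
python3 -m jog '[{"dp":[0,-0.4,-2],"twist":0,"fingers":0},{"dp":[0,-0.4,-6],"twist":0,"fingers":0},{"dp":[0,-0.4,-11],"twist":0,"fingers":0},{"dp":[-2,-0.4,-16],"twist":0,"fingers":0},{"dp":[-6,-0.4,-18],"twist":0,"fingers":0},{"dp":[-6,-0.4,-20],"twist":0,"fingers":0},{"dp":[-6,-0.4,-22],"twist":0,"fingers":0},{"dp":[-6,-0.4,-22],"twist":0,"fingers":0}]'
python3 look.py w6; python3 - <<'E'
from h import *
c=np.load("w5.npz");P=cloud(c);v,u=np.indices(c["depth"].shape);d=np.hypot(u-281,v-140)
for a,b in((0,12),(18,21),(21,23),(28,34)):print(a,b,np.median(P[...,2][(d>a)&(d<b)&(v<170)]).round(4))
c=np.load("w6.npz");P=cloud(c);p=proj(c,[.4762,-.0454,.082]);d=np.hypot(u-p[0],v-p[1]);print(p,"button z now",np.median(P[...,2][d<6]),c["cx"])
E
```

```text
time_s: 12.1
tool_pos: [0.4584, -0.1024, 0.294]
tool_rot: [179.9, 0.0, 76.5]
force: [-0.5, -0.2, 0.2]
grip_width: 0.0005
grasp_force: 0.0
[ 0.4584 -0.1024  0.294 ] [1.7991e+02 1.0000e-02 7.6530e+01] [-0.5 -0.2  0.2] j7 -1.9
C in tool mm 159.19703558151684 109.14988056678573
C px [384.48333729  26.16706826]
fin 130 r 0.0142 ang 53.7 axis 66.3
line 11
0 12 0.0822
18 21 0.0722
21 23 0.072
28 34 0.0607
[282.60125127 125.4321254 ] button z now 0.08229208417820069 279.47199637710503
```

View pics/w6.png

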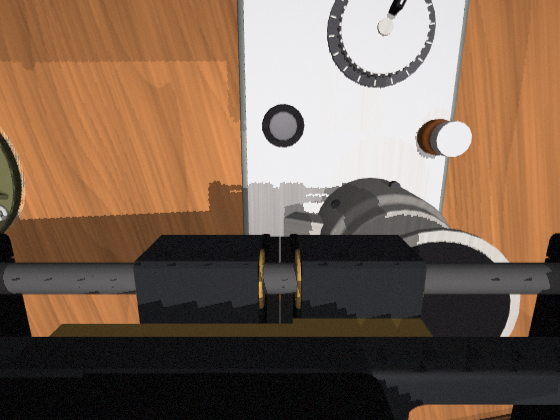

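The button is back up at z = 0.0823. Its housing rim, at 0.072, is below the 0.076 stop, so both presses bottomed the button. The fin still reads about 53–54°, four clicks from 133°, and the arm is clear.

```bash
python3 -c "
from cell import env
print(env.sign_off())"
```

```text
the job is handed in; nothing more can be done
None
```

I turned the dial exactly four clicks clockwise with a closed fingertip, pressed the start button fully down (twice, because the first press was off-centre) and let it come back up, then handed the job in; no verdict was returned.

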